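Load the sample carrier and rock its jammed locating block free

TASK

Load the sample carrier: put the round bar sample in the pocket marked with one dimple first and the hexagon bar sample in the pocket with two dimples second, each standing fully home, and let go of them. Then take the locating block that is stuck in the carrier's spring clamp by its head and rock it from side to side, along the length of the carrier and clearly to both sides, while easing it up until it comes free, without drawing the whole clamp up off the plate as a straight pull would. Finish while still holding the block in the gripper, upright and still, just clear above the clamp (about 2 cm), and leave the other things on the worktop alone.

Things in the scene. Friction and masses are not known exactly. Their poses are not given: they have to be found in the camera images.
- carrier: aluminium plate fixed to the worktop, 90 (x) x 240 (y) x 16 mm; origin at the centre of its underside on the worktop, x across the plate, y along its length, z up. Two open round pockets, 12 mm deep (their floor is 4 mm above the worktop), are in its +y half; the spring clamp stands on its -y half, centred at x 0, y -65 mm
- pocket1 (a point): centre of the floor of pocket 1 (one black dimple beside it on the -x side), at x 0, y +85 mm of the carrier; round, 32 mm diameter, 12 mm deep, the outermost pocket
- pocket2 (a point): centre of the floor of pocket 2 (two dimples beside it), at x 0, y +30 mm of the carrier; round, 32 mm diameter, 12 mm deep, between pocket 1 and the clamp
- clamp (a joint): height in m that the whole spring clamp has been drawn up off the carrier plate: 0 seated, range 0 to 0.02. The clamp (steel frame 56 x 46 x 22 mm on the plate, so its top is 38 mm above the worktop) can only slide straight up; its weight and a light spring hold it down with 11 N in all at 0, 13 N at 5 mm
- clamp_mouth (a point): centre of the clamp's mouth, level with its top, 38 mm above the worktop; moves with the clamp
- block_head (a point): centre of the head of the loose steel locating block (0.2 kg). Head 26 (x) x 30 (y) x 36 mm, reaching 18 mm above and below this point; grip it from above across its 30 mm width, fingers closing along y. Below it a flat tongue 10 (x) x 24 (y) x 24 mm reaches down. At the start the block's axes are those of the carrier
- block_foot (a point): centre of the underside of the block's tongue, 42 mm below block_head; 22 mm above the worktop at the start. While the tongue is being turned between the jaws (block rocked about the carrier's x axis, head swinging along y) it also rises easily: some 1 mm a swing of 0.25 rad takes little force
- block_pointer (a point): imaginary point on the block's own upward axis, 250 mm above its underside: shows which way the block leans
- round_center (a point): centre of the round steel bar sample: upright cylinder, 27 mm diameter, 27 mm tall, 0.12 kg, standing loose on the worktop. (Keep clear: a fixed microscope, 0.37 m tall, stands at world x 0.48 to 0.75, y 0.25 to 0.52 m; a hardness tester at x over 0.45, y below -0.37 m)
- hex_center (a point): centre of the hexagonal steel bar sample: upright prism, 24 mm tall, 24 mm across flats and 28 mm across corners, 0.095 kg; one pair of flats faces its own +x and -x, corners lie on its y axis; stands loose on the worktop
- loupe_center (a point): bystander: black loupe, 33 mm diameter, 35 mm tall, centre; leave alone
- flat_anvil_center (a point): bystander: dark flat anvil, 59 mm diameter, 30 mm tall, centre; leave alone
- tape_center (a point): bystander: roll of black tape lying flat, 62 mm diameter, 19 mm tall, centre; leave alone
- block: the whole locating block; origin at the centre of its tongue's underside. At the start the tongue stands 16 mm deep in the clamp, between two spring jaws that press on its flat x faces with about 20 N each, with 3 mm free at each y end; an 8 mm gap is left between clamp top and head. A straight pull slips only at 19 to 29 N, so the clamp comes up with it
- round_bar: the whole round sample; origin at the centre of its underside
- hex_bar: the whole hexagon sample; origin at the centre of its underside
There are look-alikes about, which are no part of the job. Of the things like the block, leave any that is blue or red; of the rest the larger one is meant.

How it is judged (in metres and radians):
On the way, in this order (a step that is already met when the one before it is completed fails the run):
1. the round sample stands home in pocket 1 and is let go, pocket 2 still empty (horizontal distance between round_center and pocket1 below 0.004 m and z of round_center in the frame of carrier below 0.02 m and angle between round_center's own z axis and vertical below 0.08 rad and contact force between the fingers and round_bar below 0.3 N and horizontal distance between hex_center and pocket2 above 0.02 m), for 0.2 s.
2. the hexagon sample stands home in pocket 2 and is let go (horizontal distance between hex_center and pocket2 below 0.004 m and z of hex_center in the frame of carrier below 0.0185 m and angle between hex_center's own z axis and vertical below 0.08 rad and contact force between the fingers and hex_bar below 0.3 N), for 0.2 s.
3. still in the clamp, the block is leaned towards one end of the carrier (3.5 degrees or more) (z of block_foot in the frame of carrier below 0.036 m and y of block_pointer in the frame of carrier above -0.049 m).
4. still in the clamp, the block is leaned the other way (3.5 degrees or more) (z of block_foot in the frame of carrier below 0.036 m and y of block_pointer in the frame of carrier below -0.081 m).
At the end, for the whole second after the job is handed in: Both samples home in their pockets (4 mm sideways, 2.5 mm in height), untouched; block held by the fingers, still, upright to 0.17 rad, its underside 3 to 50 mm above the clamp's top and within 30 mm of its axis, touching nothing of the carrier; clamp down within 2 mm (all of step 2 and horizontal distance between round_center and pocket1 below 0.004 m and z of round_center in the frame of carrier below 0.02 m and angle between round_center's own z axis and vertical below 0.08 rad and contact force between the fingers and round_bar below 0.3 N and contact force between the fingers and block above 1 N and contact force between block and carrier below 0.1 N and z of block_foot in the frame of carrier between 0.041 and 0.088 m and horizontal distance between block_foot and clamp_mouth below 0.03 m and angle between block_head's own z axis and vertical below 0.17 rad and linear speed of block below 0.02 m/s and value of joint clamp below 0.002 m); the arm keeps its last pose, push and grip.
It fails at once if the whole clamp is drawn up more than 5 mm off the plate (value of joint clamp above 0.005 m).
It fails at once if a bystander (loupe, flat anvil, tape) is moved more than 2 cm (distance of any of loupe_center, flat_anvil_center, tape_center from where it was at the start of the episode above 0.02 m).
It also fails if it takes over 72 s, if anything falls off the work surface, if the arm or the gripper's body presses on something with over 40 N, if the wrist force passes 120 N, or if a joint passes its speed limit or range.

ROBOT

A 6-joint arm with a two-finger parallel gripper is mounted at the origin on a cart in front of the work surface, level with it; the furniture and walls round the work are solid. World frame = base frame: x ahead of the robot, y to its left, z up, the work surface at z = 0. Lengths are in mm, angles in rad, forces in N, time in s.
With the tool pointing down it reaches from about 375 to 975 mm from the base axis. Payload 3.8 kg.
Tool frame: the origin (TCP) lies midway between the tips of the shut fingers; the grasp point (between the pads) lies 19 mm behind it; z points along the fingers, y is the direction in which the jaws open and shut (so a half turn about z gives the same grasp; the last joint's range is limited). The gripper opens to 88 mm and grips with 3 to 60 N. Pads are 18 mm wide; open, the fingers measure 123 mm over their backs; the gripper's body (75 mm by 187 mm) begins 45 mm behind the grasp point.
Start: joints at [1.256, 0.264, 1.604, -0, 1.274, -0.037], TCP at [185.11, 649.117, 238.706] pointing down, gripper open.
Joint ranges: [-2.63, 2.63], [-0.94, 2.18], [0.31, 2.57], [-1.31, 4.45], [0, 2.66], [-2.55, 2.55]. Speed limits (rad/s): [2.57, 2.57, 3.14, 3.14, 3.14, 3.14].

INTERFACE

Orientations are given as a unit quaternion [x, y, z, w].
In Python, from workcell import r, viewer, workorder gives the robot as it stands. The module is installed in compiled form; this text tells all that it offers.
- The arm moves only by the shell command python3 -m handwheel 'ROWS' [OPENING]. ROWS is JSON, a list of rows, each a list of 2 entries, a list of its own where there are three numbers: the shift along the tool's x, y, z in units of 50 mm (1.0 is 50 mm), then the turn, a rotation vector about the tool's x, y, z in units of 6 degrees (1.0 is 6 degrees). A call has 1 to 10 rows; each row is the pose to reach, as a shift and turn from the pose measured when the call began, along the tool's axes at that moment; what a row does not reach only later rows make up. A row lasts 1/8 s, in which the tool goes at most 62.5 mm and 10.7 degrees, less where a joint would pass 70% of its speed; a pose out of reach is approached as far as the arm can. A call with a gripper value outside its range is refused whole. OPENING is the gripper command: -1 is shut, 1 is fully open, values between are in proportion, set as the call begins (- or left out, the last holds). The fingers move at their own pace and stop on an object; the grip force is fixed at half the most. Time passes only in rows, so rows that repeat a pose let the fingers close. It gives the time, the measured TCP pose, the force and the opening at its end, in the units of the state.
- r.sense(): the state, without advancing time (a new reading comes with each control period).
- viewer.capture(name): name is "side" or "top" or "wrist"; returns a dict with "img" (480x640x3 uint8, red, green, blue), "camera_matrix" (3x3 intrinsics, pixels), "rvec" (rotation vector, rad) and "tvec" (3), from world to camera coordinates, as OpenCV has them; the wrist camera has in their place "hand_eye" (4x4, takes a point from camera to tool coordinates, whose origin is the TCP and whose axes are the flange's). Camera axes: x right, y down, z forward; pixel columns grow to the right and rows downward; lengths in mm; the calibration is good to about 2 mm. A picture is of the moment at which its call begins: read the wrist's pose just before it. There is no depth.
- workorder.job_done(): hands the job in, once; it reports no verdict.
The state is a dict: "t": time; "joints": joint angles; "joint_vel": joint speeds; "tau": joint torques, N m; "tool_pos": TCP position; "tool_rot": TCP orientation; "contact_force": force on the tool from outside, world axes, zero at the start; "ft_torque": the same for the moment, N m; "opening": finger opening in mm.
Only numpy, scipy, OpenCV 4.12 (cv2) and the standard library are available. Lean on these libraries where they do the work, as an engineer would, in place of code of your own. Each camera call takes 0.05 s, during which the arm holds its last target. There are 200 camera calls.

## Working session

There is one attempt and no reset: what is moved stays moved. The work goes in short steps, Python scripts to look and compute and a shell command to move; the robot and the scene stay as the last step left them, time stands still between calls to the robot, and variables do not carry over. Pictures are saved under pics/ and viewed, about 8 in all and at most 12, crops included, and the job is handed in when it is done.

```bash
mkdir -p pics; cat > h.py <<'E'
import numpy as np, cv2
from scipy.spatial.transform import Rotation as R
from workcell import r, viewer, workorder
def cap(n,f=None):
    s=r.sense(); c=viewer.capture(n)
    K=np.array(c["camera_matrix"],float)
    if n=="wrist":
        T=np.eye(4);T[:3,:3]=R.from_quat(s["tool_rot"]).as_matrix();T[:3,3]=s["tool_pos"]
        M=T@np.array(c["hand_eye"]); Rc=M[:3,:3]; o=M[:3,3]
    else:
        Rw=cv2.Rodrigues(np.array(c["rvec"],float))[0]; Rc=Rw.T; o=-Rc@np.array(c["tvec"],float).ravel()
    if f:
        cv2.imwrite("pics/"+f+".png",c["img"][:,:,::-1]); np.savez("pics/"+f+".npz",K=K,Rc=Rc,o=o)
    return c["img"],K,Rc,o
def load(f):
    d=np.load("pics/"+f+".npz"); return cv2.imread("pics/"+f+".png"),d["K"],d["Rc"],d["o"]
def ray(K,Rc,o,u,v):
    d=Rc@np.linalg.solve(K,[u,v,1.]); return o,d/np.linalg.norm(d)
def onz(K,Rc,o,u,v,z):
    o,d=ray(K,Rc,o,u,v); return o+d*(z-o[2])/d[2]
def tri(r1,r2):
    (a,d),(b,e)=r1,r2
    s,t=np.linalg.lstsq(np.c_[d,-e],b-a,rcond=None)[0]
    p,q=a+s*d,b+t*e; return (p+q)/2,np.linalg.norm(p-q)
def proj(K,Rc,o,p):
    q=K@(Rc.T@(np.array(p,float)-o)); return q[:2]/q[2]
def rows(p,yaw=None):
    "shift (50mm units) in tool axes from current pose to world TCP p; turn about tool z to make jaw axis at yaw(deg)"
    s=r.sense(); Q=R.from_quat(s["tool_rot"]).as_matrix()
    sh=Q.T@(np.array(p)-s["tool_pos"])/50
    y=Q[:,1]; cur=np.degrees(np.arctan2(y[1],y[0])); out=None
    if yaw is not None:
        d=(yaw-cur+90)%180-90; out=-d/6*1.0   # tool z down -> sign flipped
    # tilt correction so that tool z is straight down
    tl=np.cross(Q[:,2],[0,0,-1]); 
    print("shift",sh.round(3),"turnz",None if out is None else round(out,3),"tiltfix",(np.degrees(Q.T@tl)/6).round(3),"jawyaw",round(cur,1),"j6",round(s["joints"][5],2),"t",round(s["t"],2))
E
python3 - <<'E'
from h import *
for n in("top","side","wrist"):
    i,K,Rc,o=cap(n,n+"0"); print(n,o.round(),Rc[:,2].round(2),K[0,0].round())
print(r.sense())
E
```

```text
top [ 483.    5. 1205.] [ 0.1  -0.02 -0.99] 520.0
side [ 141. -617.  559.] [ 0.52  0.73 -0.45] 436.0
wrist [116. 669. 382.] [ 0.27 -0.08 -0.96] 331.0
{'t': 0.15, 'joints': array([ 1.25613754e+00,  2.64602675e-01,  1.60504708e+00,  2.87171046e-05,
        1.27372726e+00, -3.68755039e-02]), 'joint_vel': array([ 4.09783662e-05, -2.31115004e-03, -6.43343634e-03, -1.12528046e-03,
       -1.20622807e-03, -1.44404635e-03]), 'tau': array([ 3.85551448e-04, -5.02852499e+01, -3.57467651e+01,  7.28425104e-02,
        2.48664874e-02, -9.61597198e-05]), 'tool_pos': array([184.90659099, 648.60281249, 237.66596236]), 'tool_rot': array([ 1.38449632e-01,  9.90369074e-01, -8.76035846e-04, -1.69524494e-04]), 'contact_force': array([0.31585836, 0.1523112 , 0.72408901]), 'ft_torque': array([-0.00743379, -0.01081261, -0.01106817]), 'opening': 88.36660608177336}
```

View pics/top0.png

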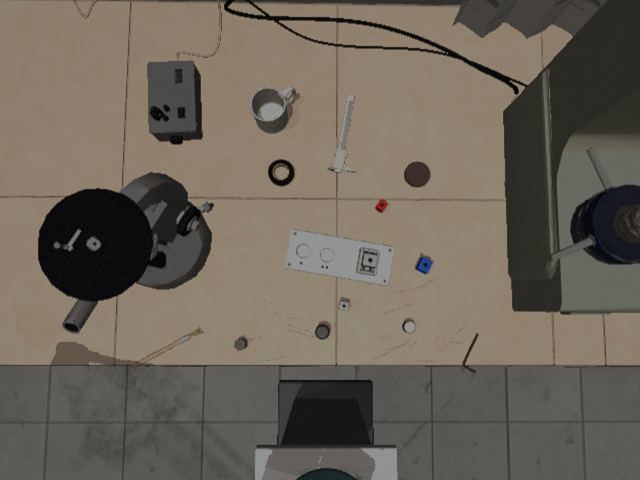

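View pics/side0.png

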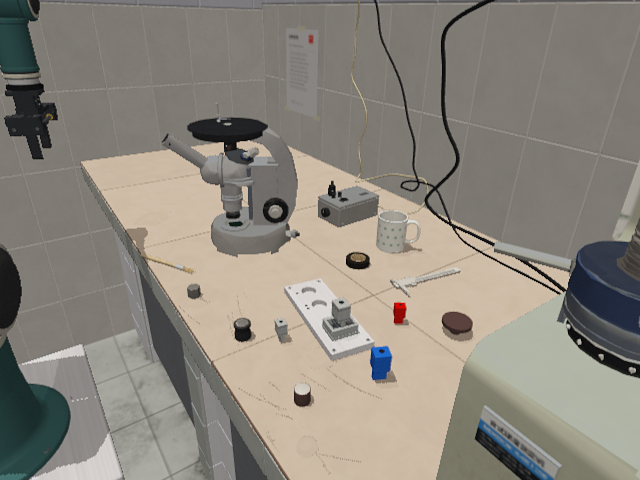

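Top view: carrier spans x 287–393 around (340,257), with pockets at (303,251) and (327,255) and the clamp at (369,261). Candidate samples are at (240,343) and (409,326), and the dark loupe is at (322,331). The small grey block at (344,304) is a look-alike. In the side view the block stands in the clamp at (341,308).

```bash
python3 - <<'E'
from h import *
t=load("top0");s=load("side0")
P=lambda n,a,b:print(n,tri(ray(*t[1:],*a),ray(*s[1:],*b)))
P("A grey",(240,342),(194,287)); P("roundtop",(409,324),(302,388)); P("loupe",(322,329),(242,322));P("block top",(370,259),(341,301))
for n,u in dict(A=(240,343),B=(409,326),loupe=(322,331),p1=(303,251),p2=(327,255),cl=(369,261)).items(): print(n,onz(*t[1:],*u,20).round())
c=np.vstack([np.hstack([cv2.resize(t[0][y-22:y+23,x-33:x+33],(400,273),interpolation=2) for x,y in((240,343),(409,326))]),
 np.hstack([cv2.resize(s[0][y-22:y+23,x-33:x+33],(400,273),interpolation=2) for x,y in((194,291),(302,394))])])
cv2.imwrite("pics/c1.png",c)
E
```

```text
A grey (array([383.77444943, 193.79424844,  19.95511331]), np.float64(2.623513099580942))
roundtop (array([ 424.1503339 , -184.87610481,   22.90115244]), np.float64(5.00316034755137))
loupe (array([412.94526575,  10.92640206,  31.72942214]), np.float64(4.633862385764165))
block top (array([567.51921215, -92.68371052,  82.87840409]), np.float64(1.7310476987395247))
A [383. 193.  20.]
B [ 422. -187.   20.]
loupe [410.  10.  20.]
p1 [590.  55.  20.]
p2 [582.  -0.  20.]
cl [568. -96.  20.]
```

View pics/c1.png

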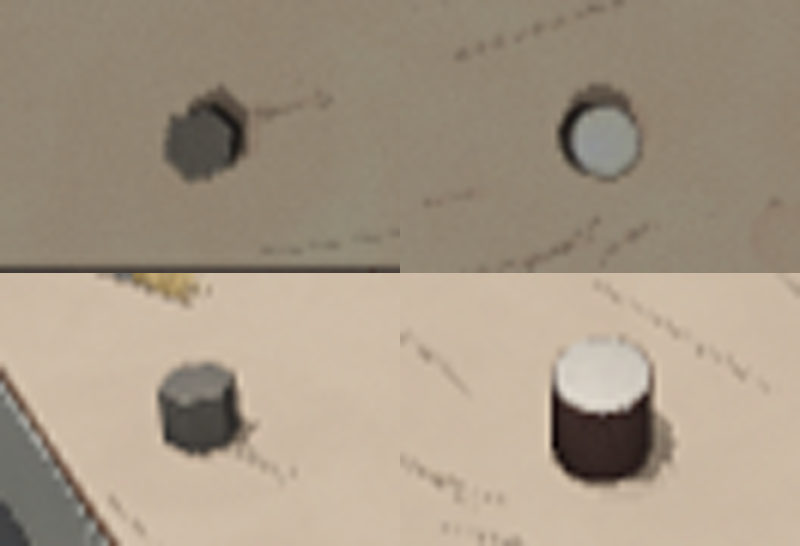

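Tops agree with the text: A at (240,342) is the dull grey hexagon, about world (384,194). B at (409,324) is the round sample with a bright top, about (423,-185). I'll look at each closer with the wrist camera on the way.

```bash
python3 - <<'E'
from h import *
rows([384,194,150])
rows([384,194,150],82)
s=r.sense(); K,Rc,o=load("wrist0")[1:]
print(R.from_quat(s["tool_rot"]).as_matrix().round(2), proj(K,Rc,o,s["tool_pos"]), R.from_quat(s["tool_rot"]).as_matrix().T@Rc)
E
```

```text
shift [-6.323 -7.648  1.766] turnz None tiltfix [-0.017 -0.001  0.   ] jawyaw 74.1 j6 -0.04 t 0.15
shift [-6.323 -7.648  1.766] turnz -1.319 tiltfix [-0.017 -0.001  0.   ] jawyaw 74.1 j6 -0.04 t 0.15
[[-0.96  0.27 -0.  ]
 [ 0.27  0.96 -0.  ]
 [ 0.   -0.   -1.  ]] [317.83255477 294.79878566] [[ 3.58307758e-05 -9.59857754e-01 -2.80487240e-01]
 [ 9.99999518e-01  3.09466178e-04 -9.31282121e-04]
 [ 9.80699678e-04 -2.80487071e-01  9.59857302e-01]]
```

```bash
python3 -m handwheel '[[[-6.32,-7.65,1.77],[0,0,-1.3]],[[-6.32,-7.65,1.77],[0,0,-1.3]],[[-6.32,-7.65,1.77],[0,0,-1.3]],[[-6.32,-7.65,1.77],[0,0,-1.3]],[[-6.32,-7.65,1.77],[0,0,-1.3]],[[-6.32,-7.65,1.77],[0,0,-1.3]],[[-6.32,-7.65,1.77],[0,0,-1.3]],[[-6.32,-7.65,1.77],[0,0,-1.3]],[[-6.32,-7.65,1.77],[0,0,-1.3]],[[-6.32,-7.65,1.77],[0,0,-1.3]]]' 1
python3 - <<'E'
from h import *
i,K,Rc,o=cap("wrist","wh1")
print(proj(K,Rc,o,[384,194,24]),o)
rows([423,-185,150],82)
E
```

```text
t: 1.4
tool_pos: [383.9, 193.9, 149.8]
tool_rot: [0.072, 0.997, -0.001, -0.0]
contact_force: [-0.4, 0.9, 0.5]
opening: 88.1
[318.31617445 227.99929939] [313.44488627 204.36685536 294.29886496]
shift [-1.850e+00 -7.406e+00  7.000e-03] turnz -0.021 tiltfix [-0.01  -0.004  0.   ] jawyaw 81.9 j6 -1.02 t 1.45
```

View pics/wh1.png

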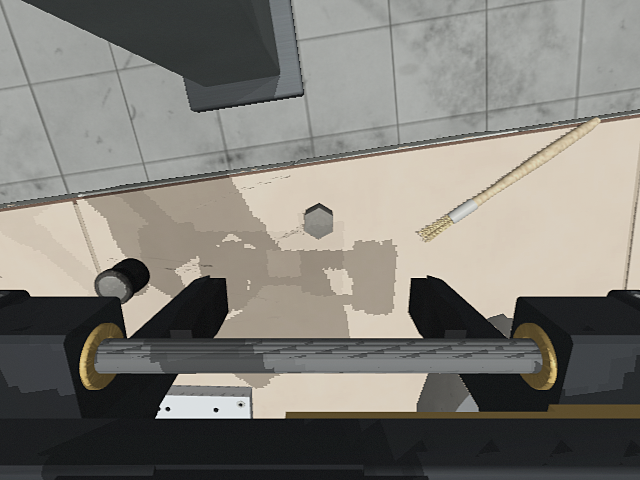

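The hexagon is at (318,222), flats facing image left and right, which is the jaw direction at the current yaw of 82°. Its top matches the predicted pixel to about 5 mm. Now going to the round bar.

```bash
python3 -m handwheel '[[[-1.85,-7.4,0],[0,0,0]],[[-1.85,-7.4,0],[0,0,0]],[[-1.85,-7.4,0],[0,0,0]],[[-1.85,-7.4,0],[0,0,0]],[[-1.85,-7.4,0],[0,0,0]],[[-1.85,-7.4,0],[0,0,0]],[[-1.85,-7.4,0],[0,0,0]],[[-1.85,-7.4,0],[0,0,0]],[[-1.85,-7.4,0],[0,0,0]]]'
python3 - <<'E'
from h import *
i,K,Rc,o=cap("wrist","wr1")
g=i[:,:,::-1].copy()
hx=load("wh1")
a=hx[0][195:250,295:345]; b=g[195:265,285:355]
np.set_printoptions(linewidth=250)
print(cv2.cvtColor(a,6)[::4,::3]); print(cv2.cvtColor(b,6)[::5,::4]); print(b[::10,::8].max(2).astype(int)-b[::10,::8].min(2))
E
```

```text
t: 2.58
tool_pos: [423.2, -182.5, 150.1]
tool_rot: [0.069, 0.998, -0.0, -0.001]
contact_force: [0.1, 1.0, 0.2]
opening: 87.9
[[207 207 207 206 206 205 205 205 205 205 203 204 204 205 205 206 205]
 [206 207 205 206 206 205 205 205 205 205 204 204 204 205 205 205 205]
 [207 207 207 206 206 205 208 223  13 216 204 205 205 205 206 206 206]
 [206 206 207 207 207  75  49  56  68  63  38 209 207 206 206 206 205]
 [206 207 200 211  55  60 149 147 145 146 104  64  36 210 206 206 206]
 [206 195 199 124 149 143 144 148 142 147 145 143 136 213 206 206 206]
 [206 199 198 118 138 143 142 147 142 144 140 144 137 211 207 207 207]
 [206 206 198 159 139 140 143 143 144 143 139 141 138 202 197 198 196]
 [208 182 189 128 140 132 132 133 131 133 132 130 127 202 198 198 197]
 [161 188 179 178 129 129 132 128 129 130 131 127 124 200 198 198 209]
 [197 197 197 199 198 158 128 126 126 123 147 202 199 198 199 199 205]
 [196 196 196 197 197 197 198 209 187 198 198 197 198 198 198 197 195]
 [196 196 196 195 197 196 198 198 198 197 197 196 196 195 198 198 197]
 [196 196 196 196 196 196 197 199 196 198 197 198 19
[... 581 characters left out ...]
9 149 146 121 136 135 135 144 148 147]
 [131 134 134 134 107 147 148 147 146 145  79 136 135 136 136 148 148 148]
 [190 191 195 161 131 137 111  57  74 139 135 135 136 137 135 149 146 147]
 [190 190 190 189 190 190 194 184 131 134 135 137 136 137 135 149 149 148]
 [124 142 209 129 129 198 125 128 129 124 134 137 137 137 136 151 150 150]
 [148 147 147 147 134 136 135 135 134 134 135 134 135 137 136 146 149 150]
 [149 148 148 148 134 136 135 134 133 135 135 134 135 134 136 150 150 151]]
[[26 25 26 25 25 25 25 25 25]
 [25 25 26 12  5 24 25 24 25]
 [26 25 10 10 10 15 25 25 26]
 [25 23  9  8 10 10 24 23 26]
 [23 24 23  9 10 14 24 23 25]
 [28 29 29 28 24 24 23 22 27]
 [24 26 24 25 23 24 24 24 26]]
```

View pics/wr1.png

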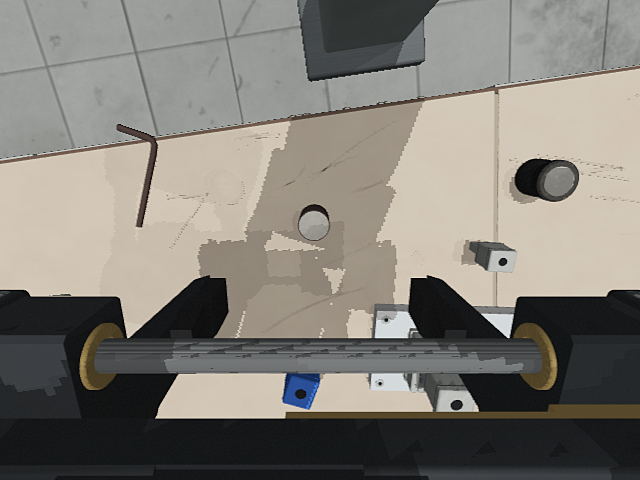

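Round sample top face at about (314,222), bright disc. I'll segment both top faces and work out the grasp.

```bash
cat >> h.py <<'E'
def blob(im,x,y,w,h,lo=85,ch=18):
    "largest low-chroma bright blob in a window -> contour in full pixels"
    b=im[y:y+h,x:x+w]; b=cv2.resize(b,None,fx=4,fy=4,interpolation=cv2.INTER_LINEAR)
    m=((b.max(2).astype(int)-b.min(2)<ch)&(b.max(2)>lo)).astype(np.uint8)
    m=cv2.morphologyEx(m,cv2.MORPH_OPEN,np.ones((9,9)))
    c=max(cv2.findContours(m,0,1)[0],key=cv2.contourArea)
    return (c.astype(np.float32)-1.5)/4+[x,y]
E
python3 - <<'E'
from h import *
t=load("top0");s=load("side0")
for n,f,z,tp,sp in(("round","wr1",27,(409,324),(302,388)),("hex","wh1",24,(240,342),(194,287))):
    im,K,Rc,o=load(f); c=blob(im,290,195,50,60,85 if n=="round" else 115); c=c.astype(np.float32)
    M=cv2.moments(c); u,v=M["m10"]/M["m00"],M["m01"]/M["m00"]
    w=np.array([onz(K,Rc,o,*p[0],z)[:2] for p in c],np.float32)
    print(n,(u,v),"minrect",cv2.minAreaRect(w),"centre",onz(K,Rc,o,u,v,z).round(1),"area",cv2.contourArea(w).round())
    print(" tri top",tri(ray(K,Rc,o,u,v),ray(*t[1:],*tp))," side",tri(ray(K,Rc,o,u,v),ray(*s[1:],*sp)))
E
```

```text
Traceback (most recent call last):
AttributeError: 'float' object has no attribute 'round'
```

```bash
python3 - <<'E'
from h import *
t=load("top0");s=load("side0")
for n,f,z,tp,sp in(("round","wr1",27,(409,324),(302,388)),("hex","wh1",24,(240,342),(194,287))):
    im,K,Rc,o=load(f); c=blob(im,290,195,50,60,85 if n=="round" else 115); c=c.astype(np.float32)
    M=cv2.moments(c); u,v=M["m10"]/M["m00"],M["m01"]/M["m00"]
    w=np.array([onz(K,Rc,o,*p[0],z)[:2] for p in c],np.float32)
    print(n,(u,v),"minrect",cv2.minAreaRect(w),"centre",onz(K,Rc,o,u,v,z).round(1),"area",cv2.contourArea(w))
    print(" tri top",tri(ray(K,Rc,o,u,v),ray(*t[1:],*tp))," side",tri(ray(K,Rc,o,u,v),ray(*s[1:],*sp)))
rows([0,0,0],82)
E
```

```text
round (313.5457953537732, 225.19405374562052) minrect ((419.72265625, -185.7513427734375), (25.504220962524414, 25.1643123626709), 82.061279296875) centre [ 419.7 -185.8   27. ] area 514.5514511398505
 tri top (array([ 425.16449788, -187.76537029,    6.83539092]), np.float64(2.0894967585848723))  side (array([ 420.2602407 , -185.91889958,   25.68689512]), np.float64(0.42229185664261903))
hex (318.181687590536, 223.0209439884114) minrect ((379.7315368652344, 194.41009521484375), (23.83733367919922, 26.024869918823242), 80.48674774169922) centre [379.7 194.5  24. ] area 471.2687795450911
 tri top (array([383.75403108, 194.49892602,   8.85393522]), np.float64(1.2823875944062473))  side (array([381.62538979, 194.23359929,  20.01217835]), np.float64(1.8570658072203794))
shift [8.885 2.448 3.01 ] turnz 0.009 tiltfix [-0.005 -0.008  0.   ] jawyaw 82.1 j6 -1.89 t 2.62
```

```bash
python3 - <<'E'
from h import *
rows([420,-186,14],82)
E
```

```text
shift [ 0.051 -0.075  2.724] turnz 0.009 tiltfix [-0.005 -0.008  0.   ] jawyaw 82.1 j6 -1.89 t 2.62
```

```bash
python3 -m handwheel '[[[0.05,-0.07,1.0],[0,0,0]],[[0.05,-0.07,1.8],[0,0,0]],[[0.05,-0.07,2.5],[0,0,0]],[[0.05,-0.07,2.72],[0,0,0]],[[0.05,-0.07,2.72],[0,0,0]]]'
python3 -m handwheel '[[[0,0,0],[0,0,0]],[[0,0,0],[0,0,0]],[[0,0,0],[0,0,0]],[[0,0,0],[0,0,0]],[[0,0,0],[0,0,0]],[[0,0,0],[0,0,0]],[[0,0,0],[0,0,0]],[[0,0,0],[0,0,0]]]' -1
python3 - <<'E'
from h import *
rows([540,-20,110],82)
E
```

```text
t: 3.25
tool_pos: [420.0, -184.8, 14.1]
tool_rot: [0.069, 0.998, 0.0, -0.001]
contact_force: [-0.2, 0.2, 0.3]
opening: 88.1
t: 4.25
tool_pos: [419.9, -184.9, 14.0]
tool_rot: [0.069, 0.998, 0.0, -0.001]
contact_force: [-0.4, -1.2, 1.1]
opening: 25.9
shift [-1.924  3.594 -1.924] turnz 0.023 tiltfix [-0.001 -0.02   0.   ] jawyaw 82.1 j6 -1.9 t 4.25
```

Grip holds at 25.9 mm. Lifting and moving to a place that sees the pockets and the clamp.

```bash
python3 -m handwheel '[[[0,0,-1.2],[0,0,0]],[[0,0,-2.4],[0,0,0]],[[-3.6,4.4,-2.9],[0,0,0]],[[-3.6,4.4,-2.9],[0,0,0]],[[-3.6,4.4,-2.9],[0,0,0]],[[-3.6,4.4,-2.9],[0,0,0]],[[-3.6,4.4,-2.9],[0,0,0]],[[-3.6,4.4,-2.9],[0,0,0]],[[-3.6,4.4,-2.9],[0,0,0]]]'
python3 - <<'E'
from h import *
i,K,Rc,o=cap("wrist","wp1")
for p in([590,55,16],[582,0,16],[568,-96,38]): print(proj(K,Rc,o,p))
print(r.sense()["opening"])
E
```

```text
t: 5.38
tool_pos: [627.6, 8.2, 157.7]
tool_rot: [0.068, 0.998, -0.0, -0.002]
contact_force: [0.6, 0.6, -0.9]
opening: 26.0
[366.30896971 174.24552918]
[301.25807146 173.73751792]
[177.091843   175.35501879]
26.4142878736402
```

View pics/wp1.png

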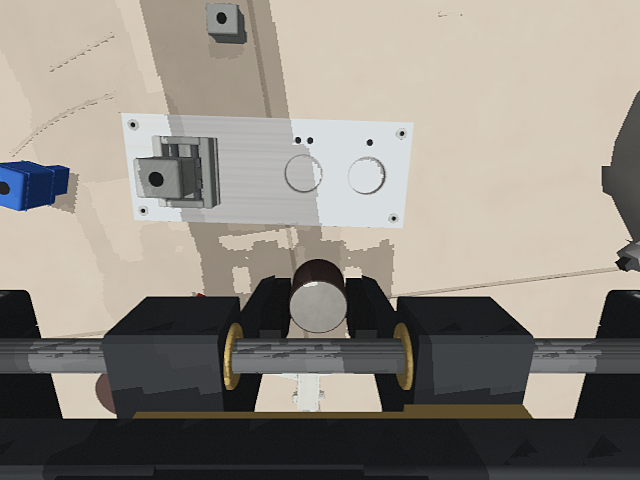

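The wrist view confirms pocket 1 (one dimple at (370,142)) at (366,176) and pocket 2 (dimples at (298/310,140)) at (303,173). The block head is at (160,178), and the held bar's top disc is at (318,307).

```bash
python3 - <<'E'
from h import *
im,K,Rc,o=load("wp1"); top=load("top0"); sd=load("side0")
c=blob(im,105,100,325,140,120,22).astype(np.float32)
hull=cv2.convexHull(c); w=np.array([onz(K,Rc,o,*p[0],16)[:2] for p in hull],np.float32)
mr=cv2.minAreaRect(w); print("plate",mr)
# screws
g=cv2.cvtColor(im,6)
dk=[]
for x,y in((133,125),(402,133),(143,211),(394,218)):
    q=g[y-8:y+9,x-8:x+9].astype(float); wt=(q<np.median(q)-40)*1.; yy,xx=np.mgrid[-8:9,-8:9]
    dk.append(onz(K,Rc,o,x+(xx*wt).sum()/wt.sum(),y+(yy*wt).sum()/wt.sum(),16)); print("screw",dk[-1].round(1))
m=np.mean(dk,0); d=dk[1]-dk[0]+dk[3]-dk[2]; yaw=np.degrees(np.arctan2(d[1],d[0])); print("screw centre",m.round(1),"y-dir yaw",yaw, [np.linalg.norm(dk[1]-dk[0]),np.linalg.norm(dk[3]-dk[2]),np.linalg.norm(dk[2]-dk[0])])
e=d/np.linalg.norm(d)
for n,a in(("p1",85),("p2",30),("clamp",-65)): print(n,"from screws",(m+a*e).round(1))
for n,x,y in(("p1",366,175),("p2",303,173)):
    b=cv2.medianBlur(g,3)[y-32:y+33,x-32:x+33]
    h=cv2.HoughCircles(cv2.resize(b,None,fx=4,fy=4,interpolation=2),cv2.HOUGH_GRADIENT,1,400,param1=60,param2=15,minRadius=62,maxRadius=90)
    if h is not None:
        u,v=h[0,0,:2]/4-.375+[x-32,y-32]; print(n,"hough",u,v,h[0,0,2]/4,onz(K,Rc,o,u,v,16).round(1))
s=r.sense(); print("held top",onz(K,Rc,o,317.5,307,s["tool_pos"][2]+13).round(1),s["tool_pos"].round(1))
u=proj(K,Rc,o,m-60*e); 
# heights by wrist+side: near/right corner screw & far screws seen in side
for p in((133,125),(402,133),(394,218),(143,211)):
    print("side px expected",proj(*sd[1:],onz(K,Rc,o,*p,16)).round(1))
x=sd[0][265:365,275:385]; cv2.imwrite("pics/sc.png",cv2.resize(x,None,fx=6,fy=6,interpolation=2))
E
```

```text
plate ((577.4370727539062, -27.930389404296875), (240.14862060546875, 90.62786102294922), 80.37406921386719)
screw [ 523.7 -130.9   16. ]
screw [560.8  86.5  16. ]
screw [ 594.6 -143.1   16. ]
screw [631.1  74.6  16. ]
screw centre [577.6 -28.2  16. ] y-dir yaw 80.40559506535796 [np.float64(220.58307965134006), np.float64(220.696221714777), np.float64(71.9565616035482)]
p1 from screws [591.7  55.6  16. ]
p2 from screws [582.6   1.4  16. ]
clamp from screws [566.7 -92.3  16. ]
p1 hough 365.5 174.5 19.8 [590.1  54.3  16. ]
p2 hough 303.5 173.75 18.925 [582.3   1.9  16. ]
held top [627.1   8.2 170.8] [627.4   7.8 157.8]
side px expected [333.5 349. ]
side px expected [288.8 287.1]
side px expected [317.9 280.2]
side px expected [367.5 338.6]
```

View pics/sc.png

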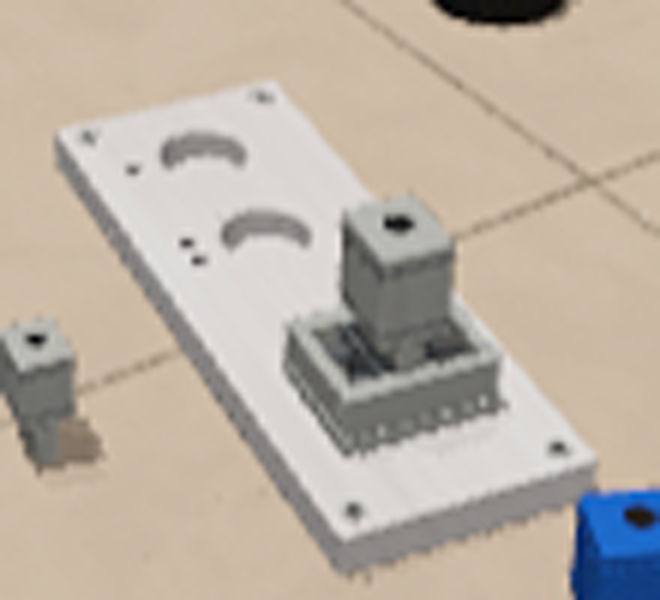

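Side crop: screws at about (334,350), (290,288), (319,281) and (368,340), within 1 px of the prediction at z = 16. That confirms the plate height, with the measured plate at 240.1 x 90.6 mm. The block leans nowhere and the clamp is seated.

```bash
python3 - <<'E'
from h import *
rows([591.9,55.3,40],80.4)
E
```

```text
shift [0.823 0.844 2.358] turnz 0.286 tiltfix [-0.006 -0.039  0.   ] jawyaw 82.1 j6 -1.46 t 5.42
```

```bash
python3 -m handwheel '[[[0.82,0.84,0.6],[0,-0.04,0.29]],[[0.82,0.84,1.2],[0,-0.04,0.29]],[[0.82,0.84,2.0],[0,-0.04,0.29]],[[0.82,0.84,2.36],[0,-0.04,0.29]],[[0.82,0.84,2.36],[0,-0.04,0.29]],[[0.82,0.84,2.36],[0,-0.04,0.29]]]'
python3 - <<'E'
from h import *
rows([591.9,55.3,18.3],80.4)
E
```

```text
t: 6.18
tool_pos: [593.3, 54.6, 41.4]
tool_rot: [0.084, 0.996, -0.0, 0.001]
contact_force: [0.6, 0.3, -1.3]
opening: 26.4
shift [0.031 0.009 0.462] turnz -0.012 tiltfix [-0.002  0.023  0.   ] jawyaw 80.3 j6 -1.35 t 6.17
```

```bash
python3 -m handwheel '[[[0.03,0.01,0.1],[0,0.02,0]],[[0.03,0.01,0.22],[0,0.02,0]],[[0.03,0.01,0.34],[0,0.02,0]],[[0.03,0.01,0.42],[0,0.02,0]],[[0.03,0.01,0.44],[0,0.02,0]],[[0.03,0.01,0.44],[0,0.02,0]]]'
python3 - <<'E'
from h import *
rows([591.9,55.3,18.3],80.4)
E
```

```text
t: 6.92
tool_pos: [591.9, 55.4, 19.2]
tool_rot: [0.084, 0.996, -0.0, 0.0]
contact_force: [-0.7, 0.1, -1.1]
opening: 26.1
shift [-0.    -0.001  0.019] turnz -0.011 tiltfix [-0.003  0.     0.   ] jawyaw 80.3 j6 -1.35 t 6.92
```

Bar is inside the pocket, about 1 mm above the floor, with no side force. Releasing.

```bash
python3 -m handwheel '[[[0,0,0.0],[0,0,0]],[[0,0,0],[0,0,0]],[[0,0,0],[0,0,0]],[[0,0,0],[0,0,0]]]' 0
python3 -m handwheel '[[[0,0,-1],[0,0,0]],[[0,0,-2],[0,0,0]],[[0,0,-2.6],[0,0,0]],[[0,0,-2.6],[0,0,0]]]'
python3 - <<'E'
from h import *
im,K,Rc,o=cap("wrist","wp2"); g=cv2.cvtColor(im[:,:,::-1].copy(),6)
u=proj(K,Rc,o,[591.7,55.6,31]); print("expected top",u)
x,y=int(u[0]),int(u[1]); b=cv2.cvtColor(cv2.imread("pics/wp2.png")[y-45:y+45,x-60:x+60],4)[:,:,::-1]
cv2.imwrite("pics/pc2.png",cv2.resize(b,None,fx=5,fy=5,interpolation=2))
rows([380,194.4,100],80.5); print(r.sense()["contact_force"],r.sense()["opening"])
E
```

```text
t: 7.42
tool_pos: [592.0, 55.4, 19.4]
tool_rot: [0.084, 0.996, -0.0, 0.0]
contact_force: [-0.2, -0.5, -0.1]
opening: 44.3
t: 7.92
tool_pos: [594.5, 55.5, 153.0]
tool_rot: [0.084, 0.996, 0.0, 0.004]
contact_force: [0.8, 0.8, -0.5]
opening: 44.3
expected top [317.24084972 224.73892817]
shift [4.666 2.024 0.998] turnz -0.028 tiltfix [0.004 0.03  0.   ] jawyaw 80.3 j6 -1.35 t 7.97
[ 0.69715377 -0.06734413 -0.46332952] 44.140619516515535
```

View pics/pc2.png

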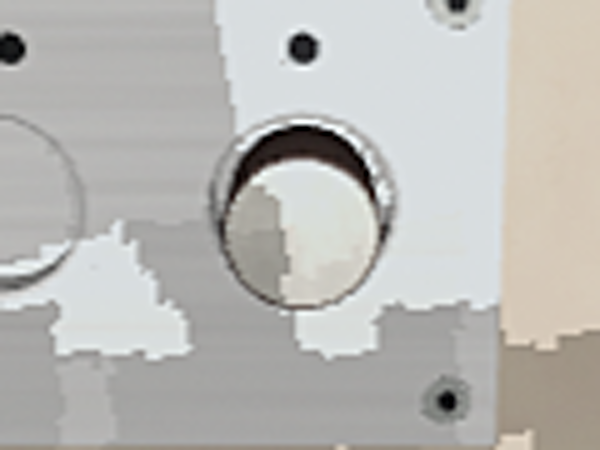

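Round bar is upright in pocket 1 (its top sits at about (318,227), with the pocket rim all round it). Now the hexagon.

```bash
python3 -m handwheel '[[[4.67,2.02,1.0],[0,0.03,0]],[[4.67,2.02,1.0],[0,0.03,0]],[[4.67,2.02,1.0],[0,0.03,0]],[[4.67,2.02,1.0],[0,0.03,0]],[[4.67,2.02,1.0],[0,0.03,0]],[[4.67,2.02,1.0],[0,0.03,0]],[[4.67,2.02,1.0],[0,0.03,0]],[[4.67,2.02,1.0],[0,0.03,0]]]' 0.4
python3 - <<'E'
from h import *
rows([380.2,194.4,13],80.5)
E
```

```text
t: 8.98
tool_pos: [381.2, 193.8, 100.3]
tool_rot: [0.085, 0.996, 0.0, 0.0]
contact_force: [-0.2, 1.0, 0.3]
opening: 61.8
shift [0.024 0.007 1.745] turnz -0.044 tiltfix [0.007 0.008 0.   ] jawyaw 80.2 j6 -0.99 t 8.97
```

```bash
python3 -m handwheel '[[[0.02,0.01,0.7],[0,0,0]],[[0.02,0.01,1.4],[0,0,0]],[[0.02,0.01,1.74],[0,0,0]],[[0.02,0.01,1.74],[0,0,0]]]'
python3 -m handwheel '[[[0,0,0],[0,0,0]],[[0,0,0],[0,0,0]],[[0,0,0],[0,0,0]],[[0,0,0],[0,0,0]],[[0,0,0],[0,0,0]],[[0,0,0],[0,0,0]]]' -1
python3 -m handwheel '[[[0,0,-1.0],[0,0,0]],[[0,0,-2.0],[0,0,0]],[[0,0,-2.6],[0,0,0]],[[0,0,-2.6],[0,0,0]]]'
python3 - <<'E'
from h import *
im,K,Rc,o=cap("wrist","wh2"); s=r.sense(); p=s["tool_pos"]
cv2.imwrite("pics/hc.png",cv2.resize(im[255:345,260:380,::-1],None,fx=5,fy=5,interpolation=2))
print("tcp+11 px",proj(K,Rc,o,p+[0,0,11]),s["opening"],p)
rows([582.6,1.4,90],80.4)
E
```

```text
t: 9.48
tool_pos: [379.9, 193.5, 12.0]
tool_rot: [0.086, 0.996, -0.0, -0.001]
contact_force: [0.3, 0.1, 0.4]
opening: 61.7
t: 10.22
tool_pos: [380.3, 193.8, 12.5]
tool_rot: [0.086, 0.996, -0.0, -0.001]
contact_force: [-1.1, -0.1, 4.9]
opening: 23.8
t: 10.72
tool_pos: [382.3, 194.6, 144.8]
tool_rot: [0.086, 0.996, 0.001, 0.002]
contact_force: [0.1, -0.1, -0.9]
opening: 23.8
tcp+11 px [315.84129837 301.04083416] 23.61758341525805 [380.82264018 193.98520656 142.78219673]
shift [-4.634 -3.106  1.056] turnz -0.039 tiltfix [0.003 0.003 0.   ] jawyaw 80.2 j6 -0.99 t 10.78
```

View pics/hc.png

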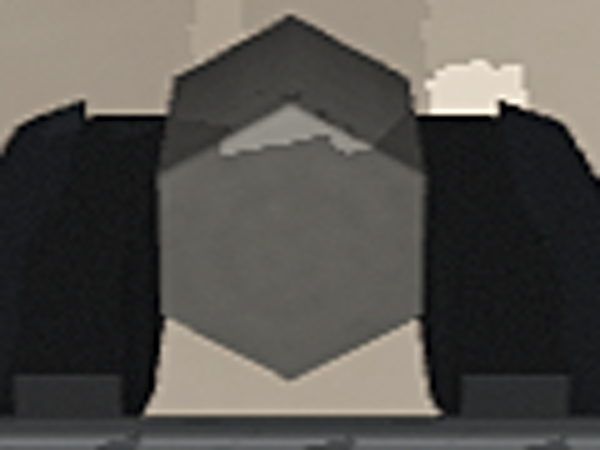

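Hexagon is gripped squarely on its flats, upright (top centre at crop (290,242)). I'll remeasure its in-hand offset once settled above the pocket.

```bash
python3 -m handwheel '[[[-4.63,-3.1,0.4],[0,0,0]],[[-4.63,-3.1,0.4],[0,0,0]],[[-4.63,-3.1,0.4],[0,0,0]],[[-4.63,-3.1,0.4],[0,0,0]],[[-4.63,-3.1,0.4],[0,0,0]],[[-4.63,-3.1,0.4],[0,0,0]],[[-4.63,-3.1,1.5],[0,0,0]],[[-4.63,-3.1,1.5],[0,0,0]],[[-4.63,-3.1,1.5],[0,0,0]]]'
python3 - <<'E'
from h import *
im,K,Rc,o=cap("wrist","wh3"); s=r.sense(); p=s["tool_pos"]; np.set_printoptions(linewidth=250)
g=cv2.cvtColor(im,7); print(p,proj(K,Rc,o,p+[0,0,11]))
print(g[262:345:3,318]); print(g[300,275:365:3])
b=im[262:345,275:365]; 
E
```

```text
t: 11.9
tool_pos: [581.4, 2.5, 67.6]
tool_rot: [0.085, 0.996, 0.0, -0.001]
contact_force: [0.5, -1.0, -0.9]
opening: 23.9
[582.72293736   2.3753031   68.90995031] [317.9376348  309.89719045]
[ 49  53  52  55  54  97  96  94  93  94  93  95  95  91  95  95  94  94  92  92  91  90  89 171 162 174  50  81]
[23 24 24 24 23 14 98 95 95 96 92 95 94 94 94 95 94 95 94 92 92 93 90 67 22 23 25 23 24 21]
```

```bash
python3 - <<'E'
from h import *
H=np.array(viewer.capture("wrist")["hand_eye"]); K=load("wh3")[1]
q=lambda z:proj(K,H[:3,:3],H[:3,3],[0,0,z])
print("hex plane",q(-11.5),"round plane",q(-13)); 
for uv,z in(((317.5,303),-11.5),((318,303.4),-11.5),((317.5,307),-13)): print(onz(K,H[:3,:3],H[:3,3],*uv,z))
rows([582.6,1.4,50],80.4); print(r.sense()["tool_pos"])
E
```

```text
hex plane [317.77422252 306.29561322] round plane [317.77082923 307.93571553]
[  1.62742296  -0.12192465 -11.5       ]
[  1.43052643   0.1004995  -11.5       ]
[  0.45924731  -0.11953602 -13.        ]
shift [ 0.015 -0.02   0.393] turnz -0.032 tiltfix [0.007 0.028 0.   ] jawyaw 80.2 j6 -1.44 t 12.0
[583.47059217   2.25973385  69.62819606]
```

The hexagon sits 1.5 mm along tool +x in the hand, so TCP target becomes (584.1, 1.4).

```bash
python3 -m handwheel '[[[-0.015,-0.01,0.3],[0,0.03,0]],[[-0.015,-0.01,0.6],[0,0.03,0]],[[-0.015,-0.01,0.7],[0,0.03,0]],[[-0.015,-0.01,0.7],[0,0.03,0]],[[-0.015,-0.01,0.7],[0,0.03,0]]]'
python3 - <<'E'
from h import *
rows([584.1,1.3,17.3],80.4); print(r.sense()["tool_pos"])
E
```

```text
t: 12.62
tool_pos: [584.4, 1.6, 34.7]
tool_rot: [0.085, 0.996, 0.0, 0.0]
contact_force: [-0.5, 0.6, -0.8]
opening: 23.6
shift [ 0.005 -0.007  0.348] turnz -0.032 tiltfix [ 0.007 -0.     0.   ] jawyaw 80.2 j6 -1.44 t 12.62
[584.41838692   1.60208395  34.69718705]
```

```bash
python3 -m handwheel '[[[0,-0.01,0.1],[0,0,0]],[[0,-0.01,0.2],[0,0,0]],[[0,-0.01,0.28],[0,0,0]],[[0,-0.01,0.32],[0,0,0]],[[0,-0.01,0.33],[0,0,0]],[[0,-0.01,0.33],[0,0,0]]]'
python3 - <<'E'
from h import *
rows([584.1,1.3,17.3],80.4); print(r.sense()["tool_pos"],r.sense()["contact_force"])
E
```

```text
t: 13.38
tool_pos: [584.4, 1.1, 18.2]
tool_rot: [0.085, 0.996, 0.0, 0.0]
contact_force: [0.4, 0.8, -1.2]
opening: 23.7
shift [0.007 0.002 0.019] turnz -0.032 tiltfix [0.008 0.001 0.   ] jawyaw 80.2 j6 -1.44 t 13.38
[584.41579701   1.13798342  18.24676273] [ 0.38336853  0.79058784 -1.21150231]
```

```bash
python3 -m handwheel '[[[0,0,0.0],[0,0,0]],[[0,0,0],[0,0,0]],[[0,0,0],[0,0,0]],[[0,0,0],[0,0,0]]]' -0.22
python3 -m handwheel '[[[0,0,-0.4],[0,0,0]],[[0,0,-1.4],[0,0,0]],[[0,0,-2.4],[0,0,0]],[[0,0,-2.7],[0,0,0]],[[0,0,-2.7],[0,0,0]]]'
python3 - <<'E'
from h import *
im,K,Rc,o=cap("wrist","wp3")
a=cv2.imread("pics/wp3.png")[150:300,150:430]; cv2.imwrite("pics/pc3.png",cv2.resize(a,(784,420),interpolation=2))
print(proj(K,Rc,o,[582.6,1.4,28]),r.sense()["opening"])
rows([566.7,-92.3,140],80.4)
E
```

```text
t: 13.88
tool_pos: [584.5, 1.1, 18.3]
tool_rot: [0.085, 0.996, 0.0, 0.0]
contact_force: [0.5, -0.1, 1.3]
opening: 34.5
t: 14.5
tool_pos: [585.5, 1.0, 155.3]
tool_rot: [0.085, 0.996, 0.0, 0.002]
contact_force: [-0.2, 0.2, 0.3]
opening: 33.9
[317.62367098 223.44893155] 34.43389695535006
shift [ 0.026 -1.9    0.264] turnz -0.033 tiltfix [0.008 0.003 0.   ] jawyaw 80.2 j6 -1.44 t 14.55
```

View pics/pc3.png

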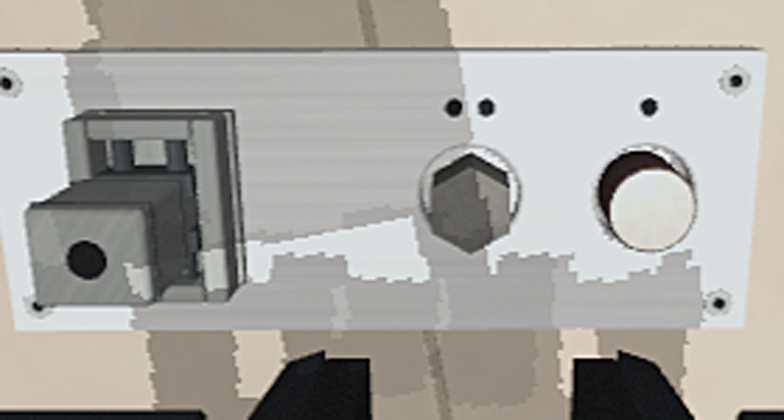

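Both samples stand in their pockets: the hexagon top is at about (318,222), right at the predicted pixel, and the round bar is in pocket 1. Next is the block, whose head hole is at about (181,243).

```bash
python3 - <<'E'
from h import *
im,K,Rc,o=load("wp3"); s=load("side0")
for uv in((182.1,240.7),(180.7,242.9)): print(onz(K,Rc,o,*uv,82))
print("hole tri side", tri(ray(K,Rc,o,180.7,242.9),ray(*s[1:],275+400/6,265+224/6)))
rows([566.8,-92.5,110],80.4)
E
```

```text
[565.27392439 -90.22820035  82.        ]
[566.64305117 -91.63140028  82.        ]
hole tri side (array([567.55439424, -92.93897269,  79.71585467]), np.float64(0.7719233062719406))
shift [ 0.024 -1.904  0.864] turnz -0.033 tiltfix [0.008 0.003 0.   ] jawyaw 80.2 j6 -1.44 t 14.55
```

```bash
python3 -m handwheel '[[[0.024,-1.9,0],[0,0,0]],[[0.024,-1.9,0],[0,0,0]],[[0.024,-1.9,0.86],[0,0,0]],[[0.024,-1.9,0.86],[0,0,0]],[[0.024,-1.9,0.86],[0,0,0]],[[0.024,-1.9,0.86],[0,0,0]]]' 0.4
python3 - <<'E'
from h import *
rows([566.8,-92.3,48],80.4);print(r.sense()["tool_pos"],r.sense()["opening"])
E
```

```text
t: 15.3
tool_pos: [567.7, -92.0, 111.2]
tool_rot: [0.085, 0.996, 0.0, 0.001]
contact_force: [0.5, 0.6, -0.1]
opening: 61.7
shift [ 0.018 -0.009  1.264] turnz -0.025 tiltfix [0.008 0.017 0.   ] jawyaw 80.3 j6 -1.61 t 15.3
[567.66089287 -92.02987059 111.19228379] 61.7044905176772
```

```bash
python3 -m handwheel '[[[0.02,-0.01,0.5],[0,0.02,-0.03]],[[0.02,-0.01,0.9],[0,0.02,-0.03]],[[0.02,-0.01,1.15],[0,0.02,-0.03]],[[0.02,-0.01,1.26],[0,0.02,-0.03]],[[0.02,-0.01,1.26],[0,0.02,-0.03]]]'
python3 -m handwheel '[[[0,0,0],[0,0,0]],[[0,0,0],[0,0,0]],[[0,0,0],[0,0,0]],[[0,0,0],[0,0,0]],[[0,0,0],[0,0,0]],[[0,0,0],[0,0,0]]]' -1
python3 - <<'E'
from h import *
rows([566.8,-92.3,48],80.4);s=r.sense();print(s["tool_pos"],s["opening"],s["contact_force"],s["ft_torque"])
E
```

```text
t: 15.92
tool_pos: [566.6, -92.3, 47.9]
tool_rot: [0.083, 0.997, 0.0, -0.0]
contact_force: [-0.0, -0.3, -0.6]
opening: 61.5
t: 16.68
tool_pos: [566.9, -92.3, 48.3]
tool_rot: [0.083, 0.997, 0.0, -0.0]
contact_force: [-1.1, 0.9, 3.8]
opening: 29.8
shift [ 0.002 -0.001  0.006] turnz 0.005 tiltfix [ 0.008 -0.003  0.   ] jawyaw 80.4 j6 -1.61 t 16.68
[566.90132797 -92.29097844  48.30964772] 29.785230937266785 [-1.05363125  0.85556472  3.80947026] [ 0.01489037  0.10213505 -0.0127554 ]
```

Block is gripped (29.8 mm). Starting to rock: lean to carrier +y (+turn about tool x) first, then −y, pivoting in the clamp about 18 mm below the TCP and easing up 1 mm per swing.

```bash
cat > st.py <<'E'
from h import *
s=r.sense(); Q=R.from_quat(s["tool_rot"]); M=Q.as_matrix()
e=np.array([.1668,.986,0]); a=-M[:,2]   # block axis
foot=s["tool_pos"]-26.3*a+0; ptr=foot+250*a; c=np.array([577.6,-28.2,0])
ex=np.array([.986,-.1668,0]); tx=np.degrees(np.arctan2(a@e,a[2]))
print("t",s["t"],"lean units",round(tx/6,3),"x-tilt deg",round(np.degrees(a@ex),2),"foot y",round((foot-c)@e,1),"x",round((foot-c)@ex,1),"z",foot[2].round(2),"ptr y",round((ptr-c)@e,1),"F",s["contact_force"].round(1),"T",s["ft_torque"].round(2),"open",round(s["opening"],1))
E
python3 -m handwheel '[[[0,0.015,-0.003],[0.4,0,0]],[[0,0.03,-0.006],[0.8,0,0]],[[0,0.046,-0.01],[1.2,0,0]],[[0,0.046,-0.01],[1.2,0,0]]]'; python3 st.py
python3 -m handwheel '[[[0,-0.015,-0.003],[-0.4,0,0]],[[0,-0.03,-0.006],[-0.8,0,0]],[[0,-0.045,-0.009],[-1.2,0,0]],[[0,-0.06,-0.012],[-1.6,0,0]],[[0,-0.075,-0.016],[-2.0,0,0]],[[0,-0.091,-0.02],[-2.4,0,0]],[[0,-0.091,-0.02],[-2.4,0,0]]]'; python3 st.py
```

```text
t: 17.18
tool_pos: [567.5, -89.5, 49.1]
tool_rot: [0.082, 0.995, -0.062, -0.005]
contact_force: [-0.7, 1.8, 3.5]
opening: 29.9
t 17.175 lean units 1.193 x-tilt deg 0.0 foot y -65.4 x 0.2 z 23.01 ptr y -34.3 F [-0.7  1.8  3.5] T [ 0.22  0.18 -0.11] open 29.9
t: 18.05
tool_pos: [566.1, -94.1, 49.5]
tool_rot: [0.084, 0.994, 0.064, 0.005]
contact_force: [2.6, 1.3, -6.5]
opening: 29.7
t 18.05 lean units -1.22 x-tilt deg 0.08 foot y -63.5 x -0.4 z 23.39 ptr y -95.4 F [ 2.6  1.3 -6.5] T [ 0.16 -0.42 -0.01] open 29.7
```

Both leans are logged (pointer y −34, then −95), and Fz is only −6.5 N. Continuing to rock, two swings per call.

```bash
python3 -m handwheel '[[[0,0.019,-0.003],[0.48,0,0]],[[0,0.038,-0.006],[0.96,0,0]],[[0,0.058,-0.008],[1.44,0,0]],[[0,0.077,-0.009],[1.92,0,0]],[[0,0.096,-0.009],[2.4,0,0]],[[0,0.078,-0.016],[1.92,0,0]],[[0,0.06,-0.024],[1.44,0,0]],[[0,0.041,-0.03],[0.96,0,0]],[[0,0.023,-0.036],[0.48,0,0]],[[0,0.005,-0.04],[0,0,0]]]'>/dev/null; python3 st.py
```

```text
t 19.3 lean units -1.229 x-tilt deg 0.08 foot y -63.4 x -0.5 z 24.66 ptr y -95.5 F [ 2.7  1.  -7.7] T [-0.16 -0.39 -0.09] open 29.7
```

```bash
python3 -m handwheel '[[[0,0.019,-0.004],[0.48,0,0]],[[0,0.038,-0.008],[0.96,0,0]],[[0,0.058,-0.011],[1.44,0,0]],[[0,0.077,-0.013],[1.92,0,0]],[[0,0.096,-0.014],[2.4,0,0]],[[0,0.078,-0.021],[1.92,0,0]],[[0,0.06,-0.029],[1.44,0,0]],[[0,0.041,-0.036],[0.96,0,0]],[[0,0.023,-0.043],[0.48,0,0]],[[0,0.005,-0.048],[0,0,0]]]'>/dev/null; python3 st.py
python3 -m handwheel '[[[0,0.019,-0.004],[0.48,0,0]],[[0,0.038,-0.008],[0.96,0,0]],[[0,0.058,-0.011],[1.44,0,0]],[[0,0.077,-0.013],[1.92,0,0]],[[0,0.096,-0.014],[2.4,0,0]],[[0,0.078,-0.021],[1.92,0,0]],[[0,0.06,-0.029],[1.44,0,0]],[[0,0.041,-0.036],[0.96,0,0]],[[0,0.023,-0.043],[0.48,0,0]],[[0,0.005,-0.048],[0,0,0]]]'>/dev/null; python3 st.py
```

```text
t 20.55 lean units -1.235 x-tilt deg 0.07 foot y -63.5 x -0.7 z 26.19 ptr y -95.8 F [ 1.9  0.8 -8.1] T [-0.31 -0.35 -0.07] open 30.0
t 21.8 lean units -1.239 x-tilt deg 0.06 foot y -63.8 x -0.7 z 27.76 ptr y -96.1 F [ 2.4  0.4 -7.1] T [-0.43 -0.38 -0.04] open 29.7
```

```bash
python3 -m handwheel '[[[0,0.021,-0.004],[0.48,0,0]],[[0,0.042,-0.008],[0.96,0,0]],[[0,0.064,-0.011],[1.44,0,0]],[[0,0.085,-0.013],[1.92,0,0]],[[0,0.106,-0.014],[2.4,0,0]],[[0,0.087,-0.021],[1.92,0,0]],[[0,0.067,-0.029],[1.44,0,0]],[[0,0.047,-0.036],[0.96,0,0]],[[0,0.027,-0.043],[0.48,0,0]],[[0,0.006,-0.048],[0,0,0]]]'>/dev/null; python3 st.py
python3 -m handwheel '[[[0,0.021,-0.004],[0.48,0,0]],[[0,0.042,-0.008],[0.96,0,0]],[[0,0.064,-0.011],[1.44,0,0]],[[0,0.085,-0.013],[1.92,0,0]],[[0,0.106,-0.014],[2.4,0,0]],[[0,0.087,-0.021],[1.92,0,0]],[[0,0.067,-0.029],[1.44,0,0]],[[0,0.047,-0.036],[0.96,0,0]],[[0,0.027,-0.043],[0.48,0,0]],[[0,0.006,-0.048],[0,0,0]]]'>/dev/null; python3 st.py
```

```text
t 23.05 lean units -1.244 x-tilt deg 0.04 foot y -63.9 x -0.8 z 29.37 ptr y -96.4 F [ 2.5 -0.  -7.9] T [-0.36 -0.4  -0.12] open 30.2
t 24.3 lean units -1.247 x-tilt deg 0.03 foot y -64.2 x -0.9 z 30.98 ptr y -96.8 F [ 2.3 -0.5 -8.2] T [-0.36 -0.32 -0.04] open 29.8
```

```bash
python3 - <<'E'
from h import *
i,K,Rc,o=cap("side","side2")
cv2.imwrite("pics/sc2.png",cv2.resize(i[240:380,250:430,::-1],None,fx=4,fy=4,interpolation=2))
E
```

```text
(no output)
```

View pics/sc2.png

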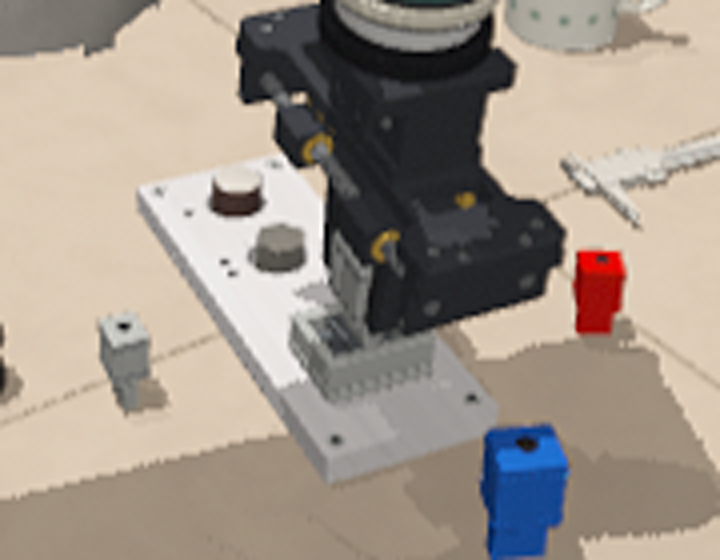

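The clamp is still on the plate, the block leans in the jaws and both samples stand home. Continuing.

```bash
python3 -m handwheel '[[[0,0.022,-0.004],[0.48,0,0]],[[0,0.044,-0.008],[0.96,0,0]],[[0,0.067,-0.011],[1.44,0,0]],[[0,0.09,-0.013],[1.92,0,0]],[[0,0.112,-0.014],[2.4,0,0]],[[0,0.092,-0.021],[1.92,0,0]],[[0,0.07,-0.029],[1.44,0,0]],[[0,0.049,-0.036],[0.96,0,0]],[[0,0.028,-0.043],[0.48,0,0]],[[0,0.006,-0.048],[0,0,0]]]'>/dev/null; python3 st.py
python3 -m handwheel '[[[0,0.022,-0.004],[0.48,0,0]],[[0,0.044,-0.008],[0.96,0,0]],[[0,0.067,-0.011],[1.44,0,0]],[[0,0.09,-0.013],[1.92,0,0]],[[0,0.112,-0.014],[2.4,0,0]],[[0,0.092,-0.021],[1.92,0,0]],[[0,0.07,-0.029],[1.44,0,0]],[[0,0.049,-0.036],[0.96,0,0]],[[0,0.028,-0.043],[0.48,0,0]],[[0,0.006,-0.048],[0,0,0]]]'>/dev/null; python3 st.py
python3 -m handwheel '[[[0,0.022,-0.004],[0.48,0,0]],[[0,0.044,-0.008],[0.96,0,0]],[[0,0.067,-0.011],[1.44,0,0]],[[0,0.09,-0.013],[1.92,0,0]],[[0,0.112,-0.014],[2.4,0,0]],[[0,0.092,-0.021],[1.92,0,0]],[[0,0.07,-0.029],[1.44,0,0]],[[0,0.049,-0.036],[0.96,0,0]],[[0,0.028,-0.043],[0.48,0,0]],[[0,0.006,-0.048],[0,0,0]]]'>/dev/null; python3 st.py
```

```text
t 25.6 lean units -1.269 x-tilt deg 0.03 foot y -64.5 x -1.0 z 32.76 ptr y -97.6 F [ 2.6 -0.4 -7.3] T [-0.39 -0.34 -0.07] open 29.9
t 26.85 lean units -1.264 x-tilt deg 0.02 foot y -64.8 x -1.1 z 34.56 ptr y -97.8 F [ 2.1 -0.9 -7.2] T [-0.55 -0.32 -0.02] open 30.1
t 28.1 lean units -1.258 x-tilt deg 0.01 foot y -65.3 x -1.2 z 36.32 ptr y -98.1 F [ 2.8 -1.1 -6.3] T [-0.56 -0.32 -0.03] open 29.7
```

```bash
python3 -m handwheel '[[[0,0.024,-0.004],[0.48,0,0]],[[0,0.048,-0.008],[0.96,0,0]],[[0,0.073,-0.011],[1.44,0,0]],[[0,0.098,-0.013],[1.92,0,0]],[[0,0.122,-0.014],[2.4,0,0]],[[0,0.1,-0.021],[1.92,0,0]],[[0,0.076,-0.029],[1.44,0,0]],[[0,0.053,-0.036],[0.96,0,0]],[[0,0.03,-0.043],[0.48,0,0]],[[0,0.006,-0.048],[0,0,0]]]'>/dev/null; python3 st.py
python3 -m handwheel '[[[0,0.024,-0.004],[0.48,0,0]],[[0,0.048,-0.008],[0.96,0,0]],[[0,0.073,-0.011],[1.44,0,0]],[[0,0.098,-0.013],[1.92,0,0]],[[0,0.122,-0.014],[2.4,0,0]],[[0,0.1,-0.021],[1.92,0,0]],[[0,0.076,-0.029],[1.44,0,0]],[[0,0.053,-0.036],[0.96,0,0]],[[0,0.03,-0.043],[0.48,0,0]],[[0,0.006,-0.048],[0,0,0]]]'>/dev/null; python3 st.py
```

```text
t 29.35 lean units -1.26 x-tilt deg -0.01 foot y -65.2 x -1.1 z 38.56 ptr y -98.1 F [ 1.2  0.5 -3.9] T [-0.12 -0.29 -0.07] open 29.5
t 30.6 lean units -1.261 x-tilt deg 0.03 foot y -65.3 x -1.5 z 40.86 ptr y -98.3 F [-0.   0.1 -1.6] T [-0.09  0.02  0.04] open 30.0
```

Force has dropped to about the block's weight, so it is free. Lifting about 17 mm and setting it upright.

```bash
python3 -m handwheel '[[[0,0.007,-0.05],[0,0,0]],[[0,0.014,-0.1],[0,0,0]],[[0,0.025,-0.19],[0,0,0]],[[0,0.06,-0.26],[0.5,0,0]],[[0,0.1,-0.31],[1.0,0,0]],[[0,0.114,-0.335],[1.26,0,0]],[[0,0.114,-0.335],[1.26,0,0]],[[0,0.114,-0.335],[1.26,0,0]],[[0,0.114,-0.335],[1.26,0,0]],[[0,0.114,-0.335],[1.26,0,0]]]'>/dev/null; python3 st.py
python3 - <<'E'
from h import *
i,K,Rc,o=cap("side","side3"); print(np.abs(r.sense()["joint_vel"]).max())
cv2.imwrite("pics/sc3.png",cv2.resize(i[240:380,250:430,::-1],None,fx=4,fy=4,interpolation=2))
E
```

```text
t 31.85 lean units -0.002 x-tilt deg 0.03 foot y -65.7 x -1.7 z 57.79 ptr y -65.8 F [-0.4  0.1 -2.3] T [ 0.06 -0.    0.02] open 29.6
0.002406304611859366
```

View pics/sc3.png

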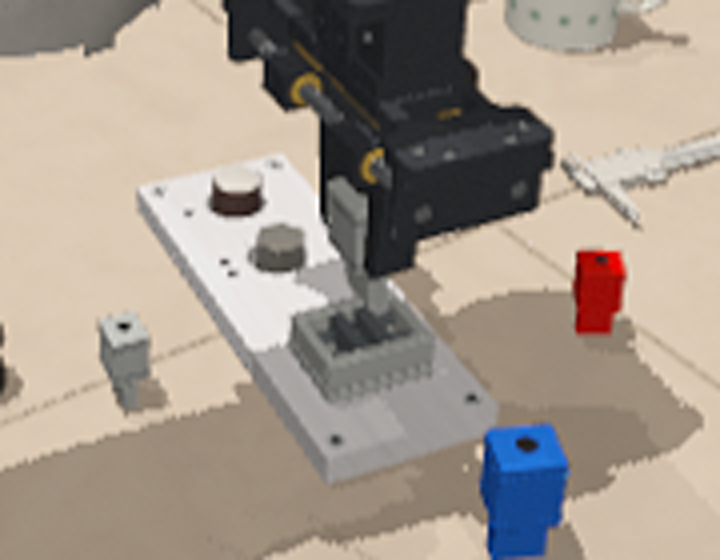

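The block hangs upright in the fingers, its tongue bottom at crop (374,312), which is about px (343,318). The clamp is seated and both samples are home. One numeric check of the foot height, then hand in.

```bash
python3 - <<'E'
from h import *
K,Rc,o=load("side3")[1:]; s=r.sense(); p=s["tool_pos"]; print(p)
for z in(42,50,58,66): print(z,proj(K,Rc,o,[p[0],p[1],z]).round(1))
E
```

```text
[565.05898975 -92.68884354  84.14516679]
42 [339.4 319. ]
50 [339.6 315.6]
58 [339.8 312.2]
66 [340.  308.8]
```

```bash
python3 - <<'E'
from h import *
K,Rc,o=load("side3")[1:]; s=r.sense(); p=s["tool_pos"]; e=np.array([.1668,.986,0]); ex=np.array([.986,-.1668,0])
tocrop=lambda q:((proj(K,Rc,o,q)-[250,240])*4).round()
for z in(46,52,58): print(z,[tocrop(np.array([p[0],p[1],z])+a*ex+b*e).tolist() for a,b in((-5,-12),(5,-12),(-5,12))])
print("head top z=58+78-? ",[ (z,tocrop(np.array([p[0],p[1],z])-13*ex+15*e).tolist()) for z in(112,118)])
E
python3 st.py
```

```text
46 [[360.0, 326.0], [379.0, 321.0], [337.0, 298.0]]
52 [[361.0, 316.0], [380.0, 311.0], [338.0, 288.0]]
58 [[362.0, 306.0], [380.0, 300.0], [338.0, 277.0]]
head top z=58+78-?  [(112, [325.0, 183.0]), (118, [325.0, 172.0])]
t 31.9 lean units -0.002 x-tilt deg 0.02 foot y -65.7 x -1.6 z 57.85 ptr y -65.7 F [ 1.  -0.7 -1.5] T [-0.04  0.    0.03] open 29.4
```

Tongue foot reads at 53–57 mm from the side camera and 58 mm from the arm pose, well inside 41–88 mm.

```bash
python3 -c "
from workcell import workorder
print(workorder.job_done())"
```

```text
the job is handed in; nothing more can be done
None
```

I finished the job and handed it in at about 32 s of the 72 s allowed. No verdict is reported.

- **Samples:** the round bar went into pocket 1 first, then the hexagon into pocket 2. I let go of both, and the last side view shows both standing home.
- **Rocking the block:** I gripped it by the head and rocked it about ±7.5° along the carrier, easing it up under 1 mm per swing. The pull at the swing ends where I read it was at most 8.2 N including the block's weight. The pointer reached y −34 mm one way and −95 mm the other, before any real rise.
- **Final state:** the block is held upright, with a lean under 0.1°. Its foot is 58 mm above the worktop by arm pose, about 20 mm above the clamp, and 1.7 mm off the clamp's axis in x. The force on the tool is about the block's weight, and the arm is still.
- **Clamp:** it looks fully seated in both later side pictures. I judged this by eye and did not measure it.

Two checks disagreed slightly. The side camera puts the foot at about 53–57 mm against 58 mm from the arm pose, still well inside the 41–88 mm limits. Heights from pairing the top and wrist cameras came out 15–20 mm too low because those two views are nearly parallel. I relied on the side and wrist cameras instead, which agreed with the given sizes to within about 4 mm.

I did not move the loupe, anvil or tape, and did not measure them again at the end.

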